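Seat a plaster cup mould in the jigger's cup head and turn it to the mark

ROBOT

A 6-joint arm with a two-finger parallel gripper is mounted at the origin on a cart in front of the work surface, level with it; the furniture and walls round the work are solid. World frame = base frame: x ahead of the robot, y to its left, z up, the work surface at z = 0. Lengths are in mm, angles in rad, forces in N, time in s.
With the tool pointing down it reaches from about 400 to 925 mm from the base axis. Payload 12.5 kg.
Tool frame: the origin (TCP) lies midway between the tips of the shut fingers; the grasp point (between the pads) lies 19 mm behind it; z points along the fingers, y is the direction in which the jaws open and shut (so a half turn about z gives the same grasp; the last joint's range is limited). The gripper opens to 95 mm and grips with 3 to 60 N. Pads are 20 mm wide; open, the fingers measure 119 mm over their backs; the gripper's body (75 mm by 180 mm) begins 59 mm behind the grasp point.
Start: joints at [1.019, 0.491, 1.559, -0, 1.092, -0.106], TCP at [269.474, 563.942, 214.661] pointing down, gripper open.
Joint ranges: [-3.1, 3.1], [-0.84, 2.19], [0.05, 2.79], [-1.13, 4.28], [0.06, 2.93], [-2.69, 2.69]. Speed limits (rad/s): [2.22, 2.22, 2.79, 3.14, 3.14, 3.14].

INTERFACE

Orientations are given as [roll, pitch, yaw] about the fixed x, y, z axes, in that order (R = Rz(yaw) Ry(pitch) Rx(roll)).
In Python, from cell import env gives the robot as it stands.
- The arm moves only by the tool drive_tool, never from a script. Its argument "increments" is a list of rows, each a list of 2 entries, a list of its own where there are three numbers: the shift along the tool's x, y, z as a fraction of full scale, then the turn, a rotation vector about the tool's x, y, z as a fraction of full scale. In form: [[[x, y, z], [ax, ay, az]], ...]. A call has 1 to 5 rows; each row shifts and turns the commanded pose from where the row before left it, along the tool's axes as they then stand; what a row does not reach is not made up. Full scale, the value 1, is 30 mm for a shift and 0.08 rad for a turn. A row lasts 1/12 s, in which the tool goes at most 41.7 mm and 7.16 degrees, less where a joint would pass 70% of its speed; a pose out of reach is approached as far as the arm can. A call with a number of a shift or a turn outside -1 to 1 is refused whole. A call with a gripper value outside its range is refused whole. "jaw" is the opening, from -1 (shut) to 1 (fully open), so that 0 is half open, set as the call begins (left out, the last holds). The fingers move at their own pace and stop on an object; the grip force is fixed at half the most. Time passes only in rows, so rows that do not move let the fingers close. It gives the time, the measured TCP pose, the force and the opening at its end, in the units of the state.
- env.state(): the state, without advancing time (a new reading comes with each control period).
- env.read_camera(name): name is "scene" or "top"; returns a dict with "pixels" (384x512x3 uint8, blue, green, red), "vertical_fov" (degrees; the focal length in pixels is half the picture's height over the tangent of half this angle, whatever the lens; pixels are square), "cx", "cy" (the principal point, pixels), "world_to_cam" (4x4, takes a point from world to camera coordinates). Camera axes: x right, y down, z forward; pixel columns grow to the right and rows downward; lengths in mm; the calibration is good to about 2 mm. A picture is of the moment at which its call begins. There is no depth.
- env.job_done(): hands the job in, once; it reports no verdict.
Trained networks look in a picture, given as the dict that the camera call returned (one of the last four; its "shot" number tells which), for a name from the list of things; names that differ only in an ending like _2 or _b are one class to them, and where a whole thing is asked for, a point or a joint stands for the part that bears it (a point fixed in the world has none). Each returns a list of dicts, best first, with "score" (0 to 1); they miss things now and then, are a little off and sometimes report something else, mostly with a low value. They report only what shows in the picture. A call takes as long as a camera call. They do not tell look-alikes from the thing itself.
- env.boxes_of(target, picture): "point" ([x, y, z] in mm, in world coordinates, good to about 4 mm: the middle of the surface that is visible of it).
- env.tip_of(target, picture): "point" ([x, y, z] in mm, in world coordinates, good to about 4 mm: a listed point, or the origin of a listed thing).
The state is a dict: "t": time; "joints": joint angles; "qvel": joint speeds; "tau": joint torques, N m; "eef_pos": TCP position; "tcp_rot": TCP orientation; "ft_force": force on the tool from outside, world axes, zero at the start; "moment": the same for the moment, N m; "opening": opening from 0.0 (shut) to 1.0 (fully open).
Only numpy, scipy, OpenCV 4.12 (cv2) and the standard library are available. Lean on these libraries where they do the work, as an engineer would, in place of code of your own. Each camera call takes 0.05 s, during which the arm holds its last target.

TASK

Load the bench jigger: take the small plaster cup mould by its round collar, nest its tapered foot in the tapered cup head and press it down firmly (about 10 to 15 N by feel, as the head's height is not known exactly; 20 N while turning chips the plaster) so that it centres itself and sits fully home. Then, keeping it pressed down so that the taper grips, turn the mould so that it carries the stiff cup head round until the red mark on the head's rim stands at the brass pointer, and let go. Do not touch the jigger itself with the gripper, and leave the dish, jar, stamp and tape roll where they are.

Things in the scene. Friction and masses are not known exactly. Their poses are not given: they have to be found in the camera images.
- jigger: Bench jigger, fixed to the table: green base 132 mm across, 16 mm high; a column carries the turning steel cup head (82 mm across) on a spindle of adjustable height. Origin at the middle of its underside, on the head's vertical axis. A brass pointer stands on its -x side. Between jigger and mould lies a solid heap of crumpled film, up to 190 mm high: carry the mould over it.
- cup_head (a joint): Angle of the cup head about its vertical axis, rad, counter-clockwise positive seen from above; 0 when the red mark is at the brass pointer. Starts at 0.5 to 1.0: turn it clockwise. Stiff: dry friction 0.08 N m, stays where it is left. Under its own weight alone the mould may slip in the taper; with about 10 N of downward push the taper carries the head round.
- pointer_tip (a point): Tip of the brass pointer, 45 mm from the head's axis, 88 mm above the table; its direction from the axis is where the red mark (41 mm out, on the rim) has to stand. The head's rim is 91 to 109 mm above the table, set differently each time and clamped; not measured. When the mould is home, its foot lies 27 mm below the rim, so 64 to 82 mm above the table: feel for it.
- mould_collar (a point): Loose white plaster cup mould, 84 mm high, about 0.35 kg, standing on its small foot, round about z. Point on its axis, 62 mm above its foot, 22 mm below its top, in the collar: a cylinder of 58 mm diameter from 36 to 84 mm above the foot. Grip it across here, no lower: when the mould is home the head's rim is 35 mm below this point. Hollow from above (wall 7 mm); rough collar, smooth foot.
- mould_foot (a point): Centre of the underside of the mould's foot. The outside of the foot is a cone of radius 15 mm here, widening to 28 mm at 36 mm up (19.9 degrees from the axis). The head is an open smooth cone of the same taper, 24.7 mm in radius at its rim; the cone alone stops the mould, the floor lies 7 mm below the foot.
- dish: Small bisque dish, 72 mm across, 24 mm high; bystander. Origin under its centre.
- glaze_jar: Glaze test jar with a black cap, 49 mm across, 64 mm high; bystander. Origin under its centre.
- stamp: Turned wooden stamp, 26 mm across, 60 mm high, standing; bystander. Origin under its centre.
- tape_roll: Roll of paper tape lying flat, 64 mm across, 24 mm high; bystander. Origin under its centre.
Mind the look-alikes: they are no part of the job. Of the things that look like the part that bears mould_collar, the smallest one is meant.

How it is judged:
By the outcome, as a careful person would: the job done as asked, in the order asked, and still so for the second after the job is handed in, with the robot touching nothing.
It also fails if it takes over 67 s, if anything falls off the work surface, if the arm or the gripper's body presses on something with over 40 N, if the wrist force passes 120 N, or if a joint passes its speed limit or range.

## Working session

There is one attempt and no reset: what is moved stays moved. The work goes in short steps, Python scripts to look and compute and a tool call to move; the robot and the scene stay as the last step left them, time stands still between calls to the robot, and variables do not carry over. Pictures are saved under pics/ and viewed, and the job is handed in when it is done.

Besides the shell and the picture viewer there is one more tool, called after "Emit:" as name(argument=value, ...) on one line, values as JSON. drive_tool: Moves the arm, as the interface text tells. Its arguments: {"type":"object","properties":{"increments":{"type":"array","items":{"type":"array"}},"jaw":{"type":"number"}},"required":["increments"]}

```bash
mkdir -p pics; ls; cat > h.py <<'E'
import numpy as np, cv2
from cell import env
def save(p,n,crop=None,s=1):
    im=p["pixels"]
    if crop: im=im[crop[1]:crop[3],crop[0]:crop[2]]
    if s!=1: im=cv2.resize(im,None,fx=s,fy=s,interpolation=cv2.INTER_CUBIC)
    cv2.imwrite("pics/"+n,im)
def proj(p,X):
    X=np.atleast_2d(X); c=(p["world_to_cam"]@np.c_[X,np.ones(len(X))].T)[:3]
    f=192/np.tan(np.radians(p["vertical_fov"]/2))
    return np.c_[f*c[0]/c[2]+p["cx"],f*c[1]/c[2]+p["cy"]]
def ray(p,u,v,z):
    f=192/np.tan(np.radians(p["vertical_fov"]/2))
    M=np.array(p["world_to_cam"]);R=M[:3,:3];C=-R.T@M[:3,3]
    d=R.T@np.array([(u-p["cx"])/f,(v-p["cy"])/f,1]); return C+d*(z-C[2])/d[2]
E
python3 - <<'E'
from h import *
np.set_printoptions(precision=1,suppress=True)
print(env.state())
for n in("scene","top"):
    p=env.read_camera(n); save(p,n+"0.png",s=1.5)
    print(n,p["vertical_fov"],p["cx"],p["cy"])
    for t in("mould_collar","mould_foot","jigger","pointer_tip","cup_head","dish","glaze_jar","stamp","tape_roll"):
        try:
            for r in env.tip_of(t,p)[:5]: print(t,'tip',r["score"],np.array(r["point"]),proj(p,r["point"])[0])
        except Exception as e: print(t,e)
    for r in env.boxes_of("mould_collar",p): print('box',r["score"],np.array(r["point"]),proj(p,r["point"])[0])
E
```

```text
pics
{'t': 0.0, 'joints': array([ 1. ,  0.5,  1.6, -0. ,  1.1, -0.1]), 'qvel': array([-0.,  0.,  0.,  0.,  0.,  0.]), 'tau': array([  0. , -61.3, -25.8,   0.1,   0. ,  -0. ]), 'eef_pos': array([269.3, 563.7, 214.1]), 'tcp_rot': array([-3.1, -0. ,  2.7]), 'ft_force': array([ 0.8,  0.2, -0.4]), 'moment': array([-0., -0.,  0.]), 'opening': 1.0022836049272061}
scene 49.50160791184932 256.7840024479356 191.20165061133892
mould_collar tip 0.96 [ 480.5 -325.5   64.8] [324.6 235.4]
mould_collar tip 0.78 [ 525.  -446.5   81.6] [376.9 245.6]
mould_collar tip 0.77 [ 635.1 -449.9   80.6] [406.8 231.8]
mould_collar tip 0.74 [416.1 328.3   2.2] [178.1 177.7]
mould_collar tip 0.67 [473.9 277.   90.5] [198.3 155.3]
mould_foot tip 0.84 [ 480.6 -318.7   -2. ] [320.5 256.7]
mould_foot tip 0.7 [ 635.4 -453.9    0.9] [403.  259.7]
mould_foot tip 0.69 [ 527.4 -444.5   -1.7] [372.1 274.3]
jigger tip 0.61 [514.3 292.6  -0.9] [207.1 175.3]
pointer_tip tip 0.68 [473.7 279.3  90. ] [197.9 155.2]
cup_head it knows: dish, glaze_jar, jigger, mould_collar, mould_foot, pointer_tip, stamp, tape_roll
dish tip 0.52 [3
[... 586 characters left out ...]
p 0.71 [515.9 296.    1.7] [157.1 178.5]
mould_foot tip 0.54 [ 479.1 -319.     0.6] [340.4 194.9]
jigger tip 0.94 [514.  296.9   3.9] [156.7 179. ]
pointer_tip tip 0.77 [474.8 275.   87.5] [156.5 190.2]
cup_head it knows: dish, glaze_jar, jigger, mould_collar, mould_foot, pointer_tip, stamp, tape_roll
dish tip 0.67 [391.2 136.1   3.2] [203.9 217.4]
dish tip 0.3 [475.9 278.8  91.5] [155.  189.7]
glaze_jar tip 0.76 [ 611.6 -309.5    2.6] [338.5 155.5]
stamp tip 0.54 [416.4 331.    2. ] [145.3 208.1]
stamp tip 0.49 [ 480.7 -322.9   63.3] [347. 194.]
tape_roll tip 0.66 [ 432.6 -129.3    0. ] [283.9 207.1]
box 0.59 [ 523.1 -451.1   91. ] [390.5 181.4]
box 0.53 [ 478.7 -325.4   65.1] [347.9 194.6]
```

View pics/scene0.png

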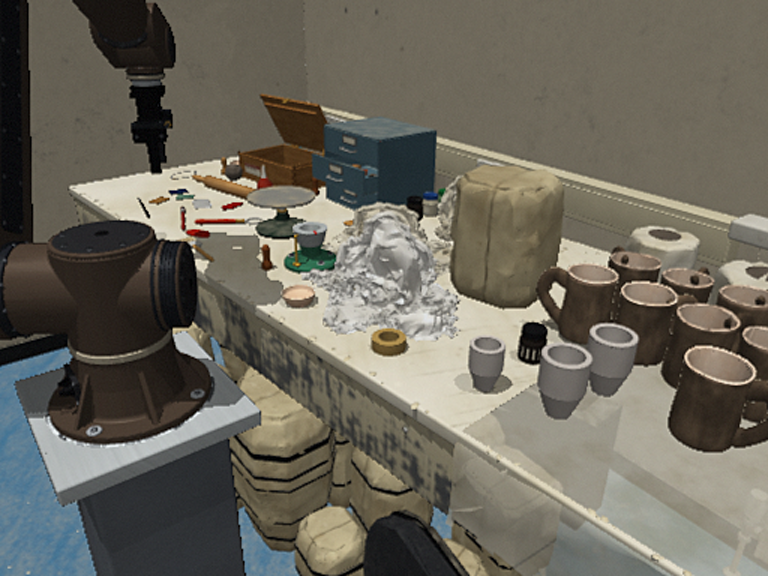

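View pics/top0.png

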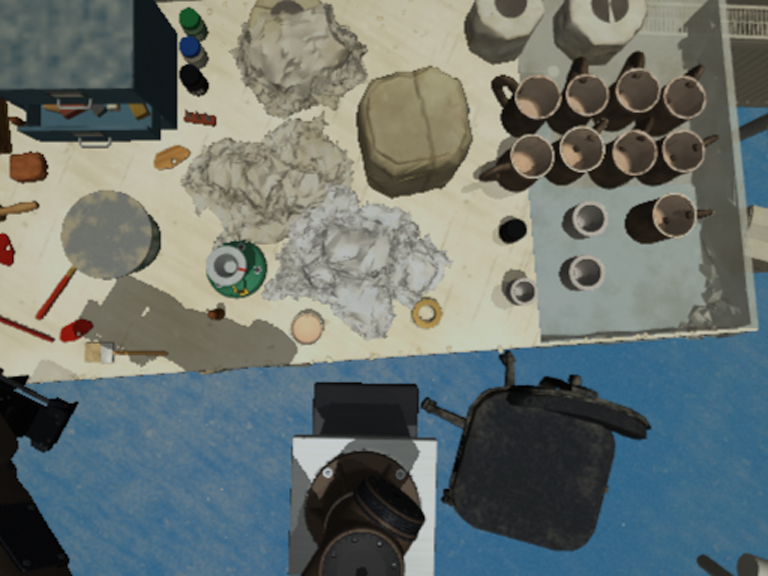

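The mould candidates in the scene picture are (325,236), (377,246) and (407,232). The first, at about (480,-322), looks smallest, so it fits. I'll check it in an enlarged crop, along with the jigger.

```bash
python3 - <<'E'
from h import *
p=env.read_camera("scene");q=env.read_camera("top")
a=cv2.resize(p["pixels"][200:290,295:445],(600,360),interpolation=cv2.INTER_CUBIC)
b=cv2.resize(q["pixels"][150:210,125:185],(390,390),interpolation=cv2.INTER_CUBIC)
c=cv2.resize(q["pixels"][130:210,320:420],(400,320),interpolation=cv2.INTER_CUBIC)
d=cv2.resize(p["pixels"][130:190,170:250],(400,300),interpolation=cv2.INTER_CUBIC)
cv2.imwrite("pics/c1.png",a);cv2.imwrite("pics/c2.png",b);cv2.imwrite("pics/c3.png",c);cv2.imwrite("pics/c4.png",d)
# expected outlines
for n,P in(("s",p),("t",q)):
  C=np.array([480,-322,0.])
  th=np.linspace(0,2*np.pi,9)[:-1]
  print(n,proj(P,np.c_[C[0]+29*np.cos(th),C[1]+29*np.sin(th),0*th+84]).round(1).tolist())
for P in (p,q):
  M=np.array(P["world_to_cam"]);print(-M[:3,:3].T@M[:3,3])
E
```

```text
s [[332.3, 224.6], [323.9, 222.3], [315.7, 223.3], [312.1, 227.2], [315.5, 231.8], [324.1, 234.3], [332.7, 233.2], [336.0, 229.1]]
t [[348.7, 184.8], [342.2, 187.3], [339.4, 193.8], [342.0, 200.4], [348.4, 203.3], [355.0, 200.8], [357.8, 194.3], [355.2, 187.7]]
[-187.0157838 -919.3011655  605.4236201]
[ 446.01703233    1.49112501 1179.95377085]
```

View pics/c1.png

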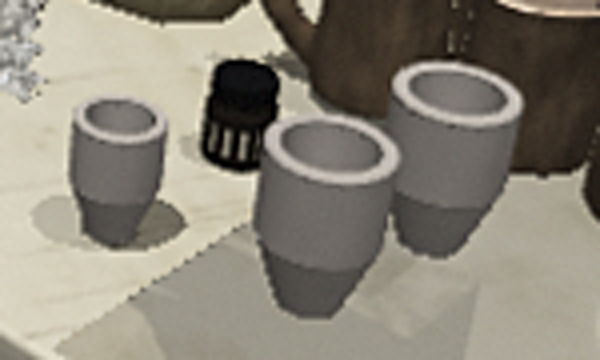

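View pics/c2.png

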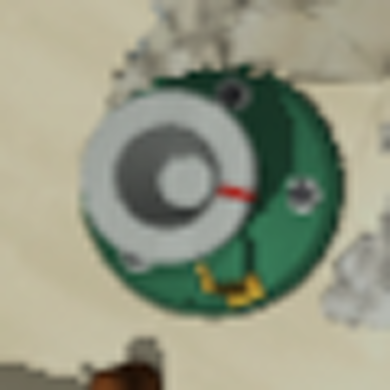

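View pics/c3.png

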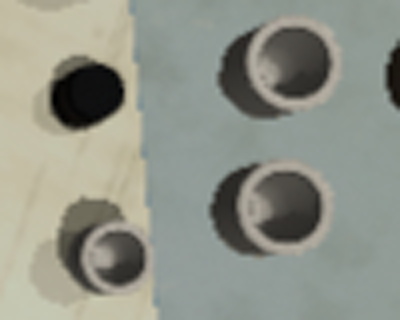

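View pics/c4.png

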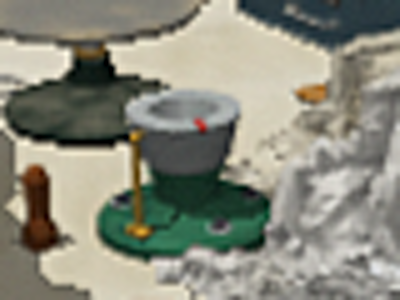

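The small mould, at crop c1 (118,170) and top (347,194), is clearly smaller than the other two, so it is the one to take. Next I'll refine the poses by overlaying projected circles.

```bash
cat > ov.py <<'E'
from h import *
def circ(c,r,z,n=72):
    t=np.linspace(0,2*np.pi,n); return np.c_[c[0]+r*np.cos(t),c[1]+r*np.sin(t),0*t+z]
def overlay(P,box,s,curves):
    x0,y0,x1,y1=box
    im=cv2.resize(P["pixels"][y0:y1,x0:x1],None,fx=s,fy=s,interpolation=cv2.INTER_CUBIC)
    for X,col in curves:
        q=((proj(P,X)-[x0,y0]+.5)*s).astype(np.int32)
        cv2.polylines(im,[q],False,col,1)
    return im
E
python3 - <<'E'
from ov import *
p=env.read_camera("scene");q=env.read_camera("top")
mc=[(circ((480,-322),29,84),(0,0,255)),(circ((480,-322),15,0),(255,0,0))]
A=overlay(p,(300,205,350,270),8,mc);B=overlay(q,(325,170,375,220),8,mc)
h=max(len(A),len(B));A=cv2.copyMakeBorder(A,0,h-len(A),0,0,0);B=cv2.copyMakeBorder(B,0,h-len(B),0,0,0)
cv2.imwrite("pics/o1.png",np.hstack([A,B]))
J=(514,296)
jc=[(circ(J,66,16),(0,255,255)),(circ(J,41,100),(0,0,255)),(circ(J,24.7,100),(255,0,0)),(np.array([[474.5,277,88],[474.5,277,88]])+[[-3,0,0],[3,0,0]],(255,0,255))]
A=overlay(p,(175,140,235,190),7,jc);B=overlay(q,(130,152,185,207),7,jc)
h=max(len(A),len(B));A=cv2.copyMakeBorder(A,0,h-len(A),0,0,0);B=cv2.copyMakeBorder(B,0,h-len(B),0,0,0)
cv2.imwrite("pics/o2.png",np.hstack([A,B]))
for P in(p,q):
    im=P["pixels"].astype(int); m=(im[...,2]>im[...,1]+60)&(im[...,2]>im[...,0]+60)
    ys,xs=np.nonzero(m); u,v=proj(P,[514,296,100])[0]; k=(abs(xs-u)<16)&(abs(ys-v)<16)
    print([(x,y,im[y,x].tolist()) for x,y in zip(xs[k],ys[k])])
E
```

```text
[(np.int64(209), np.int64(154), [59, 62, 185]), (np.int64(210), np.int64(154), [87, 92, 183]), (np.int64(210), np.int64(155), [22, 29, 175])]
[(np.int64(159), np.int64(179), [53, 58, 148]), (np.int64(160), np.int64(179), [35, 41, 161]), (np.int64(161), np.int64(179), [36, 43, 166]), (np.int64(162), np.int64(179), [80, 85, 162]), (np.int64(161), np.int64(180), [93, 98, 166]), (np.int64(162), np.int64(180), [70, 74, 156]), (np.int64(163), np.int64(180), [35, 39, 112])]
```

View pics/o1.png

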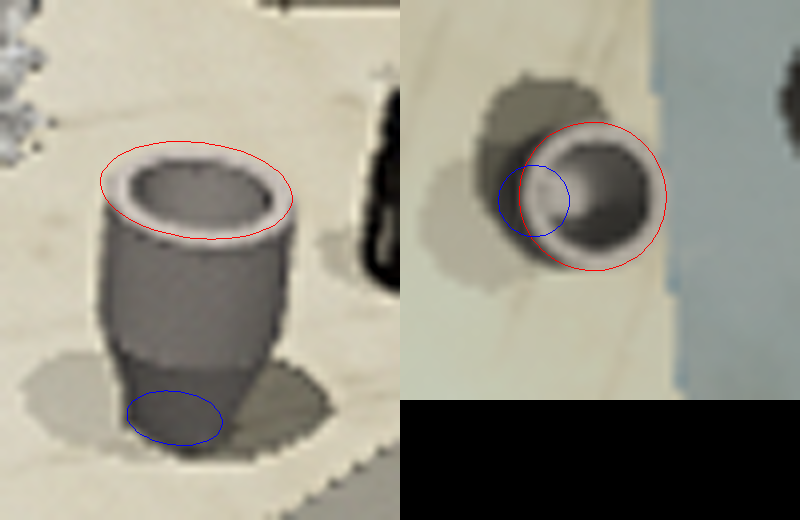

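View pics/o2.png

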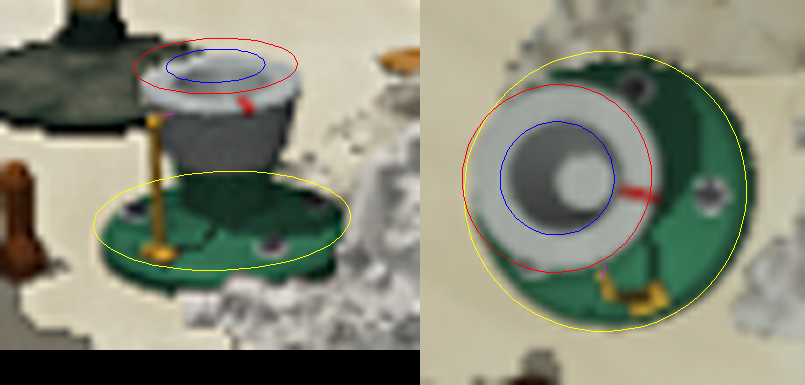

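```bash
cat > fit.py <<'E'
from ov import *
from scipy.ndimage import map_coordinates, gaussian_filter
from scipy.optimize import minimize
def score(P,g,c,r,z):
    t=np.linspace(0,2*np.pi,73)[:-1]
    q=[proj(P,np.c_[c[0]+rr*np.cos(t),c[1]+rr*np.sin(t),0*t+z]) for rr in(r-2.0,r+2.0)]
    v=[[map_coordinates(ch,[x[:,1],x[:,0]],order=1) for ch in g] for x in q]
    d=np.linalg.norm(np.array(v[0])-np.array(v[1]),axis=0)
    return np.minimum(d,60).mean()
def fit(P,c0,circles,R=8):
    im=P["pixels"].astype(float); g=[gaussian_filter(im[...,k],.4) for k in range(3)]
    f=lambda c:-sum(score(P,g,c,r,z) for r,z in circles)
    best=min(((f((c0[0]+a,c0[1]+b)),c0[0]+a,c0[1]+b) for a in np.arange(-R,R+.1,1.) for b in np.arange(-R,R+.1,1.)))
    o=minimize(f,best[1:],method="Nelder-Mead",options=dict(initial_simplex=[best[1:],(best[1]+1,best[2]),(best[1],best[2]+1)]))
    return o.x,-o.fun
E
python3 - <<'E'
from fit import *
p=env.read_camera("scene");q=env.read_camera("top")
for n,P in(("s",p),("t",q)):
    print(n,"mould",fit(P,(480,-322),[(29,84),(22,84)],10))
    for z in (91,94,97,100,103,106,109): print(n,"head",z,fit(P,(514,294),[(41,z),(24.7,z)],10))
    print(n,"base",fit(P,(514,294),[(66,16)],8))
E
```

```text
s mould (array([ 478.72799279, -325.88536866]), np.float64(96.26515731920645))
s head 91 (array([515.21944698, 293.84194372]), np.float64(79.26852930250777))
s head 94 (array([511.4361346, 286.8323648]), np.float64(79.52961995788414))
s head 97 (array([507.20080667, 279.965663  ]), np.float64(79.76157679686122))
s head 100 (array([502.93444899, 272.9497714 ]), np.float64(79.87426833587128))
s head 103 (array([504.29769015, 284.85382185]), np.float64(35.47072081945342))
s head 106 (array([501.22474616, 281.45697056]), np.float64(34.27466768917729))
s head 109 (array([506.01980979, 289.68373269]), np.float64(23.71291834734707))
s base (array([507.03572476, 284.00838881]), np.float64(38.665845323816434))
t mould (array([ 480.12814202, -313.42486891]), np.float64(90.11580294577732))
t head 91 (array([514.84631183, 293.72042321]), np.float64(108.87993192472143))
t head 94 (array([514.56034946, 293.01878761]), np.float64(108.90077769548584))
t head 97 (array([514.41707494, 292.23242437]), np.float64(108.90233900708216))
t head 100 (array([514.12502422, 291.48530932]), np.float64(108.86237961407619))
t head 103 (array([514.06196384, 290.71118168]), np.float64(108.73106450334633))
t head 106 (array([513.9694638 , 289.84623206]), np.float64(108.5792576689118))
t head 109 (array([513.95263841, 288.97488292]), np.float64(108.41752242623272))
t base (array([512.57880087, 293.04770847]), np.float64(52.05148427944747))
```

```bash
cat > plan.py <<'E'
import sys
from h import *
# usage: plan.py x y z yaw [nrows] : rows from the measured pose
def rows(tx,ty,tz,tyaw,N=5,mx=0.95):
    s=env.state(); P=np.array(s["eef_pos"]);yaw=s["tcp_rot"][2]
    T=np.array([tx,ty,tz]); out=[]
    dy=(tyaw-yaw+np.pi)%(2*np.pi)-np.pi
    D=T-P; n=int(np.ceil(max(np.linalg.norm(D)/30/mx,abs(dy)/.08/mx,1)))
    print("dist",D.round(1),"dyaw",round(dy,3),"rows needed",n,"j",np.round(s["joints"],2),"F",np.round(s["ft_force"],1),"t",s["t"])
    for i in range(min(n,N)):
        R=np.array([[np.cos(yaw),np.sin(yaw),0],[np.sin(yaw),-np.cos(yaw),0],[0,0,-1.]])
        d=R.T@(D/n)/30
        out.append([[round(float(a),2) for a in d],[0,0,round(-dy/n/.08,2)]]); yaw+=dy/n
    print(out)
if __name__=="__main__":
    a=list(map(float,sys.argv[1:])); rows(*a[:4],*( [int(a[4])] if len(a)>4 else []))
E
python3 - <<'E'
from fit import *
p=env.read_camera("scene");q=env.read_camera("top")
for n,P,z in(("s",p,84),("s",p,82),("t",q,84)):
    print(n,"mould outer",fit(P,(480,-322),[(29,z)],4))
print(env.state()["tcp_rot"])
E
python3 plan.py 470 250 300 1.6 30
```

```text
s mould outer (array([ 475.54645184, -325.58426819]), np.float64(40.67897342690983))
s mould outer (array([ 478.75078285, -325.77252498]), np.float64(44.24516428391231))
t mould outer (array([ 478.21661403, -318.76202431]), np.float64(43.0668477036941))
[ 3.14156611e+00 -1.06174776e-05  2.69578614e+00]
dist [ 200.5 -313.9   85.4] dyaw -1.096 rows needed 15 j [ 1.02  0.49  1.56  0.    1.09 -0.11] F [-0.3  0.5  0.1] t 1.4
[[[-0.7, -0.44, -0.19], [0, 0, np.float64(0.91)]], [[-0.73, -0.38, -0.19], [0, 0, np.float64(0.91)]], [[-0.76, -0.33, -0.19], [0, 0, np.float64(0.91)]], [[-0.78, -0.27, -0.19], [0, 0, np.float64(0.91)]], [[-0.8, -0.22, -0.19], [0, 0, np.float64(0.91)]], [[-0.81, -0.16, -0.19], [0, 0, np.float64(0.91)]], [[-0.82, -0.1, -0.19], [0, 0, np.float64(0.91)]], [[-0.83, -0.04, -0.19], [0, 0, np.float64(0.91)]], [[-0.83, 0.02, -0.19], [0, 0, np.float64(0.91)]], [[-0.82, 0.08, -0.19], [0, 0, np.float64(0.91)]], [[-0.82, 0.14, -0.19], [0, 0, np.float64(0.91)]], [[-0.8, 0.2, -0.19], [0, 0, np.float64(0.91)]], [[-0.79, 0.26, -0.19], [0, 0, np.float64(0.91)]], [[-0.76, 0.32, -0.19], [0, 0, np.float64(0.91)]], [[-0.74, 0.37, -0.19], [0, 0, np.float64(0.91)]]]
```

Emit:
drive_tool(increments=[[[-0.7, -0.44, -0.2], [0, 0, 0.91]], [[-0.73, -0.38, -0.2], [0, 0, 0.91]], [[-0.76, -0.33, -0.2], [0, 0, 0.91]], [[-0.78, -0.27, -0.2], [0, 0, 0.91]], [[-0.8, -0.22, -0.2], [0, 0, 0.91]]], jaw=1)

```text
t: 1.82
eef_pos: [336.7, 458.5, 244.9]
tcp_rot: [3.141, -0.0, 2.328]
ft_force: [0.9, -0.8, -0.2]
opening: 1.0
```

Emit:
drive_tool(increments=[[[-0.81, -0.16, -0.2], [0, 0, 0.91]], [[-0.82, -0.1, -0.2], [0, 0, 0.91]], [[-0.83, -0.04, -0.2], [0, 0, 0.91]], [[-0.83, 0.02, -0.2], [0, 0, 0.91]], [[-0.82, 0.08, -0.2], [0, 0, 0.91]]])

```text
t: 2.23
eef_pos: [403.4, 353.7, 275.1]
tcp_rot: [3.141, -0.0, 1.964]
ft_force: [0.3, 0.3, 0.2]
opening: 1.0
```

Emit:
drive_tool(increments=[[[-0.82, 0.14, -0.2], [0, 0, 0.91]], [[-0.8, 0.2, -0.2], [0, 0, 0.91]], [[-0.79, 0.26, -0.2], [0, 0, 0.91]], [[-0.76, 0.32, -0.2], [0, 0, 0.91]], [[-0.74, 0.37, -0.2], [0, 0, 0.91]]])

```text
t: 2.65
eef_pos: [470.5, 249.1, 305.1]
tcp_rot: [3.141, -0.0, 1.6]
ft_force: [-0.3, 0.6, -1.4]
opening: 0.997
```

```bash
python3 plan.py 479 -321.5 150 1.57 3; python3 -c "
from h import *
print(env.state())"
```

```text
dist [   8.5 -570.6 -155.1] dyaw -0.03 rows needed 21 j [0.36 0.27 1.66 0.   1.21 0.33] F [-0.3  0.6 -1.4] t 2.65
[[[-0.91, -0.01, 0.25], [0, 0, np.float64(0.02)]], [[-0.91, -0.01, 0.25], [0, 0, np.float64(0.02)]], [[-0.91, -0.01, 0.25], [0, 0, np.float64(0.02)]]]
{'t': 2.65, 'joints': array([3.62828526e-01, 2.73507040e-01, 1.65628760e+00, 8.17497580e-05,
       1.21148801e+00, 3.33366358e-01]), 'qvel': array([-5.53461765e-01, -2.53244773e-02, -1.56572336e-01, -2.19880838e-04,
        1.80429422e-01,  3.16028398e-01]), 'tau': array([  4.41609353, -48.67133617, -26.644485  ,   0.06650989,
        -0.23923617,  -0.53415885]), 'eef_pos': array([470.45368173, 249.1122803 , 305.07070612]), 'tcp_rot': array([ 3.14132477e+00, -1.73762818e-04,  1.60022978e+00]), 'ft_force': array([-0.3362889 ,  0.61845854, -1.38695781]), 'moment': array([-0.1172873 ,  0.03787229,  0.00123294]), 'opening': 0.997146380294042}
```

Emit:
drive_tool(increments=[[[-1, -0.02, 0], [0, 0, 0.1]], [[-1, -0.01, 0], [0, 0, 0.1]], [[-1, -0.01, 0], [0, 0, 0.1]], [[-1, -0.01, 0], [0, 0, 0.1]], [[-1, 0, 0], [0, 0, 0]]])

```text
t: 3.07
eef_pos: [470.7, 98.8, 304.8]
tcp_rot: [3.141, -0.0, 1.571]
ft_force: [0.2, -0.8, -0.4]
opening: 1.005
```

Emit:
drive_tool(increments=[[[-1, 0, 0], [0, 0, 0]], [[-1, 0, 0], [0, 0, 0]], [[-1, 0, 0], [0, 0, 0]], [[-1, 0, 0], [0, 0, 0]], [[-1, 0, 0], [0, 0, 0]]])

```text
t: 3.48
eef_pos: [470.9, -51.2, 304.8]
tcp_rot: [3.141, 0.0, 1.572]
ft_force: [0.4, 0.4, 1.0]
opening: 1.002
```

Emit:
drive_tool(increments=[[[-1, 0, 0.3], [0, 0, 0]], [[-1, 0, 0.6], [0, 0, 0]], [[-1, 0, 0.9], [0, 0, 0]], [[-1, 0, 0.9], [0, 0, 0]], [[-1, 0, 0.9], [0, 0, 0]]])

```text
t: 3.9
eef_pos: [471.1, -201.3, 195.8]
tcp_rot: [3.141, 0.0, 1.572]
ft_force: [1.1, 0.7, 0.2]
opening: 1.003
```

```bash
python3 plan.py 479 -321.5 120 1.57 10
```

```text
dist [   7.9 -120.2  -75.8] dyaw -0.002 rows needed 5 j [-0.53  0.35  1.86  0.    0.93 -0.53] F [1.1 0.7 0.2] t 3.9
[[[-0.8, 0.05, 0.51], [0, 0, np.float64(0.0)]], [[-0.8, 0.05, 0.51], [0, 0, np.float64(0.0)]], [[-0.8, 0.05, 0.51], [0, 0, np.float64(0.0)]], [[-0.8, 0.05, 0.51], [0, 0, np.float64(0.0)]], [[-0.8, 0.05, 0.51], [0, 0, np.float64(0.0)]]]
```

Emit:
drive_tool(increments=[[[-0.8, 0.05, 0.5], [0, 0, 0]], [[-0.8, 0.05, 0.5], [0, 0, 0]], [[-0.8, 0.05, 0.5], [0, 0, 0]], [[-0.8, 0.05, 0.5], [0, 0, 0]], [[-0.8, 0.06, 0.5], [0, 0, 0]]])

```text
t: 4.32
eef_pos: [479.1, -321.1, 120.9]
tcp_rot: [3.141, -0.0, 1.572]
ft_force: [1.3, 0.5, -0.1]
opening: 1.003
```

```bash
python3 - <<'E'
from ov import *
p=env.read_camera("scene");q=env.read_camera("top")
s=env.state();print(s["eef_pos"],s["tcp_rot"][2])
A=cv2.resize(p["pixels"][170:280,270:390],None,fx=4,fy=4,interpolation=cv2.INTER_CUBIC)
B=cv2.resize(q["pixels"][140:240,310:390],None,fx=4,fy=4,interpolation=cv2.INTER_CUBIC)
h=max(len(A),len(B));A=cv2.copyMakeBorder(A,0,h-len(A),0,0,0);B=cv2.copyMakeBorder(B,0,h-len(B),0,0,0)
cv2.imwrite("pics/g1.png",np.hstack([A,B]))
E
```

```text
[ 478.62209327 -322.11571093  119.30916656] 1.5693832942532766
```

View pics/g1.png

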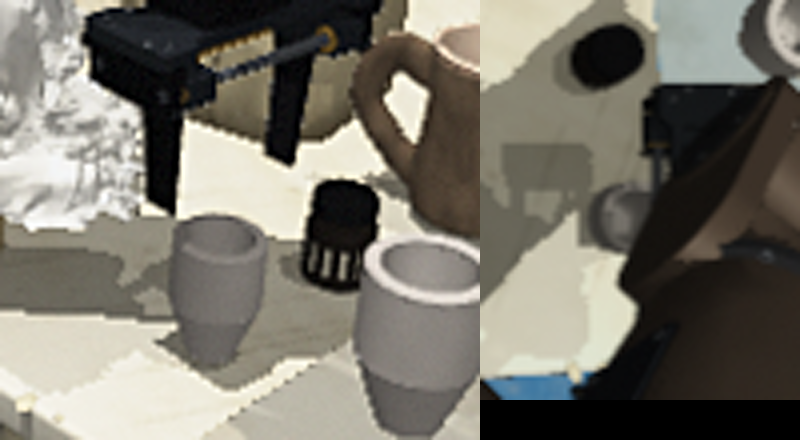

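Emit:
drive_tool(increments=[[[-0.05, 0, 0.7], [0, 0, 0]], [[0, 0, 0.7], [0, 0, 0]], [[0, 0, 0.6], [0, 0, 0]], [[0, 0, 0.46], [0, 0, 0]], [[0, 0, 0], [0, 0, 0]]])

```text
t: 4.83
eef_pos: [478.5, -320.0, 45.9]
tcp_rot: [-3.139, -0.002, 1.572]
ft_force: [-0.7, -0.1, -0.7]
opening: 1.0
```

Emit:
drive_tool(increments=[[[0, 0, 0], [0, 0, 0]], [[0, 0, 0], [0, 0, 0]], [[0, 0, 0], [0, 0, 0]], [[0, 0, 0], [0, 0, 0]], [[0, 0, 0], [0, 0, 0]]], jaw=-1)

```text
t: 5.25
eef_pos: [479.5, -321.4, 48.6]
tcp_rot: [3.141, 0.001, 1.572]
ft_force: [0.1, 0.2, -0.1]
opening: 0.704
```

Emit:
drive_tool(increments=[[[0, 0, 0], [0, 0, 0]], [[0, 0, 0], [0, 0, 0]], [[0, 0, 0], [0, 0, 0]], [[0, 0, 0], [0, 0, 0]], [[0, 0, 0], [0, 0, 0]]])

```text
t: 5.67
eef_pos: [479.6, -321.5, 48.3]
tcp_rot: [3.141, 0.001, 1.572]
ft_force: [0.6, 0.8, 6.1]
opening: 0.608
```

Emit:
drive_tool(increments=[[[0, 0, 0], [0, 0, 0]], [[0, 0, 0], [0, 0, 0]], [[0, 0, -0.15], [0, 0, 0]], [[0, 0, -0.15], [0, 0, 0]], [[0, 0, -0.3], [0, 0, 0]]])

```text
t: 6.08
eef_pos: [478.6, -320.8, 65.4]
tcp_rot: [-3.14, -0.002, 1.572]
ft_force: [-0.0, -0.6, -4.4]
opening: 0.606
```

Emit:
drive_tool(increments=[[[0, 0, -1], [0, 0, 0]], [[0, 0, -1], [0, 0, 0]], [[0, 0, -1], [0, 0, 0]], [[0, 0, -1], [0, 0, 0]], [[0, 0, -1], [0, 0, 0]]])

```text
t: 6.5
eef_pos: [478.8, -320.9, 217.8]
tcp_rot: [-3.141, -0.0, 1.572]
ft_force: [1.4, 0.1, -4.1]
opening: 0.61
```

```bash
python3 - <<'E'
from ov import *
p=env.read_camera("scene")
s=env.state();print(s["eef_pos"],s["tcp_rot"],s["ft_force"],s["moment"],s["opening"],s["qvel"].round(2))
A=cv2.resize(p["pixels"][100:260,250:410],None,fx=3.5,fy=3.5,interpolation=cv2.INTER_CUBIC)
cv2.imwrite("pics/g2.png",A)
E
```

```text
[ 480.37340915 -322.1696334   223.67532306] [3.13570171 0.00495247 1.57192135] [ 1.39312063 -1.02682353  2.05636451] [-0.21760176 -0.10793651 -0.03236581] 0.6108606044980742 [ 0.    0.03  0.04  0.   -0.15  0.  ]
```

View pics/g2.png

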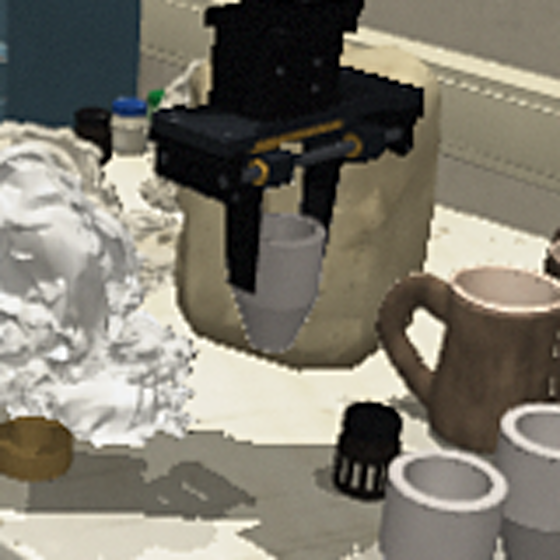

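Emit:
drive_tool(increments=[[[0, 0, -1], [0, 0, 0]], [[0, 0, -1], [0, 0, 0]], [[0.3, 0, -0.7], [0, 0, 0]], [[0.6, 0, 0], [0, 0, 0]], [[0.9, 0.1, 0], [0, 0, 0]]])

```text
t: 6.97
eef_pos: [481.6, -267.2, 297.1]
tcp_rot: [3.141, 0.001, 1.57]
ft_force: [0.2, 0.5, -4.7]
opening: 0.609
```

Emit:
drive_tool(increments=[[[1, 0.1, 0], [0, 0, 0]], [[1, 0.1, 0], [0, 0, 0]], [[1, 0.1, 0], [0, 0, 0]], [[1, 0.1, 0], [0, 0, 0]], [[1, 0.1, 0], [0, 0, 0]]])

```text
t: 7.38
eef_pos: [495.9, -114.8, 295.6]
tcp_rot: [-3.14, -0.001, 1.572]
ft_force: [1.0, 0.6, -4.0]
opening: 0.611
```

Emit:
drive_tool(increments=[[[1, 0.1, 0], [0, 0, 0]], [[1, 0.1, 0], [0, 0, 0]], [[1, 0.1, 0], [0, 0, 0]], [[1, 0, 0], [0, 0, 0]], [[1, 0, 0], [0, 0, 0]]])

```text
t: 7.8
eef_pos: [504.5, 35.0, 295.6]
tcp_rot: [-3.14, -0.0, 1.572]
ft_force: [-0.1, -0.8, -3.8]
opening: 0.608
```

```bash
python3 plan.py 514 293 305 2.2 10; python3 - <<'E'
from ov import *
q=env.read_camera("top")
im=cv2.resize(q["pixels"][140:220,110:240],None,fx=6,fy=6,interpolation=cv2.INTER_CUBIC)
cv2.imwrite("pics/j1.png",im)
J=np.array([514,293.])
for z in(92,95,98): 
    a=ray(q,161,179.4,z)[:2]-J; print(z,a,np.degrees(np.arctan2(a[1],a[0])))
for n in("top","scene"):
    P=env.read_camera(n)
    for r in env.tip_of("pointer_tip",P)[:2]:print(n,r["score"],r["point"],np.degrees(np.arctan2(*(np.array(r["point"])[:2]-J)[::-1])))
    for r in env.tip_of("jigger",P)[:2]:print(n,r["score"],r["point"])
E
```

```text
dist [  9.5 258.    9.4] dyaw 0.628 rows needed 10 j [-0.06  0.24  1.73  0.    1.17 -0.06] F [-0.1 -0.8 -3.8] t 7.8
[[[0.86, 0.03, -0.03], [0, 0, np.float64(-0.78)]], [[0.86, 0.09, -0.03], [0, 0, np.float64(-0.78)]], [[0.85, 0.14, -0.03], [0, 0, np.float64(-0.78)]], [[0.84, 0.19, -0.03], [0, 0, np.float64(-0.78)]], [[0.82, 0.25, -0.03], [0, 0, np.float64(-0.78)]], [[0.81, 0.3, -0.03], [0, 0, np.float64(-0.78)]], [[0.79, 0.35, -0.03], [0, 0, np.float64(-0.78)]], [[0.76, 0.4, -0.03], [0, 0, np.float64(-0.78)]], [[0.74, 0.44, -0.03], [0, 0, np.float64(-0.78)]], [[0.71, 0.49, -0.03], [0, 0, np.float64(-0.78)]]]
92 [ -5.86497062 -31.5087612 ] -100.54423756708138
95 [ -6.03625914 -32.22570374] -100.60924591436618
98 [ -6.20754766 -32.94264628] -100.67139882105006
top 0.79 [471.6, 277.5, 85.8] -159.91930424324764
top 0.67 [431.5, -130.7, -1.2] -101.01837991071413
top 0.83 [516.5, 298.7, 2.3]
scene 0.8 [475.9, 278.0, 87.0] -158.510401201401
scene 0.97 [512.6, 293.9, -2.7]
```

View pics/j1.png

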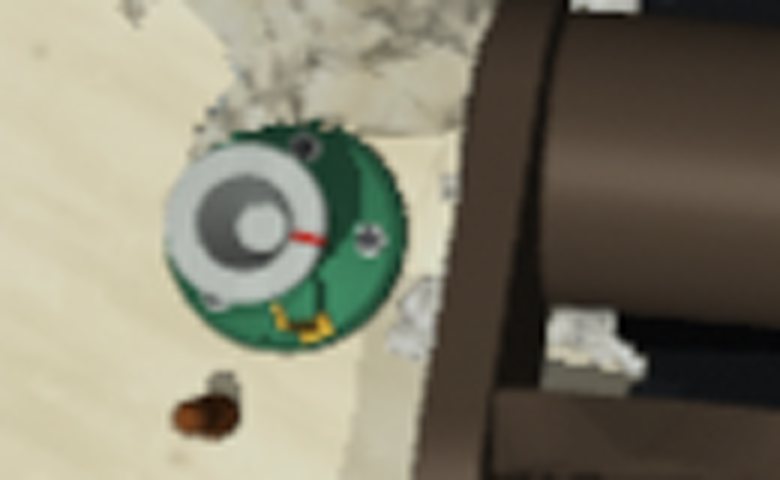

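Emit:
drive_tool(increments=[[[0.86, 0.03, -0.03], [0, 0, -0.78]], [[0.86, 0.09, -0.03], [0, 0, -0.78]], [[0.85, 0.14, -0.03], [0, 0, -0.78]], [[0.84, 0.19, -0.03], [0, 0, -0.78]], [[0.82, 0.25, -0.03], [0, 0, -0.78]]])

```text
t: 8.57
eef_pos: [510.8, 162.0, 301.2]
tcp_rot: [-3.141, -0.0, 1.885]
ft_force: [0.2, -0.6, -4.1]
opening: 0.609
```

Emit:
drive_tool(increments=[[[0.81, 0.3, -0.03], [0, 0, -0.78]], [[0.79, 0.35, -0.03], [0, 0, -0.78]], [[0.76, 0.4, -0.03], [0, 0, -0.78]], [[0.74, 0.44, -0.03], [0, 0, -0.78]], [[0.71, 0.49, -0.03], [0, 0, -0.78]]])

```text
t: 8.98
eef_pos: [516.4, 291.3, 305.6]
tcp_rot: [-3.141, -0.0, 2.197]
ft_force: [0.7, -0.6, -4.0]
opening: 0.605
```

Emit:
drive_tool(increments=[[[0, 0, 0], [0, 0, 0]], [[0, 0, 0], [0, 0, 0]], [[0, 0, 0], [0, 0, 0]], [[0, 0, 0], [0, 0, 0]], [[0, 0, 0], [0, 0, 0]]])

```text
t: 9.4
eef_pos: [516.4, 289.9, 305.9]
tcp_rot: [-3.142, 0.0, 2.194]
ft_force: [0.9, -0.7, -3.1]
opening: 0.61
```

```bash
python3 plan.py 514 293 190 2.2 10;  python3 - <<'E'
from ov import *
s=env.state();print(s["eef_pos"],s["tcp_rot"],s["ft_force"],s["moment"],s["opening"])
P=env.read_camera("scene")
for t in("mould_foot","mould_collar"):
    for r in env.tip_of(t,P)[:4]:print(t,r["score"],r["point"])
cv2.imwrite("pics/j2.png",cv2.resize(P["pixels"][70:190,150:280],None,fx=5,fy=5,interpolation=cv2.INTER_CUBIC))
E
```

```text
dist [  -2.4    3.1 -115.9] dyaw 0.006 rows needed 5 j [ 0.4   0.37  1.51 -0.    1.26 -0.22] F [ 0.9 -0.7 -3.1] t 9.4
[[[0.03, -0.0, 0.77], [0, 0, np.float64(-0.02)]], [[0.03, -0.0, 0.77], [0, 0, np.float64(-0.02)]], [[0.03, -0.0, 0.77], [0, 0, np.float64(-0.02)]], [[0.03, -0.0, 0.77], [0, 0, np.float64(-0.02)]], [[0.03, -0.0, 0.77], [0, 0, np.float64(-0.02)]]]
[516.39649029 289.91821326 305.88487852] [-3.14155435e+00  4.66584592e-05  2.19394238e+00] [ 0.85859054 -0.70401271 -3.11843794] [-0.06802399  0.03071234 -0.05055415] 0.6095100310115199
mould_foot 0.94 [527.2, -440.3, 1.5]
mould_foot 0.81 [633.3, -449.7, -2.9]
mould_foot 0.62 [518.3, 292.5, 255.4]
mould_collar 0.94 [634.6, -452.7, 79.5]
mould_collar 0.62 [524.0, -447.1, 79.0]
mould_collar 0.53 [515.8, 286.0, 319.6]
```

View pics/j2.png

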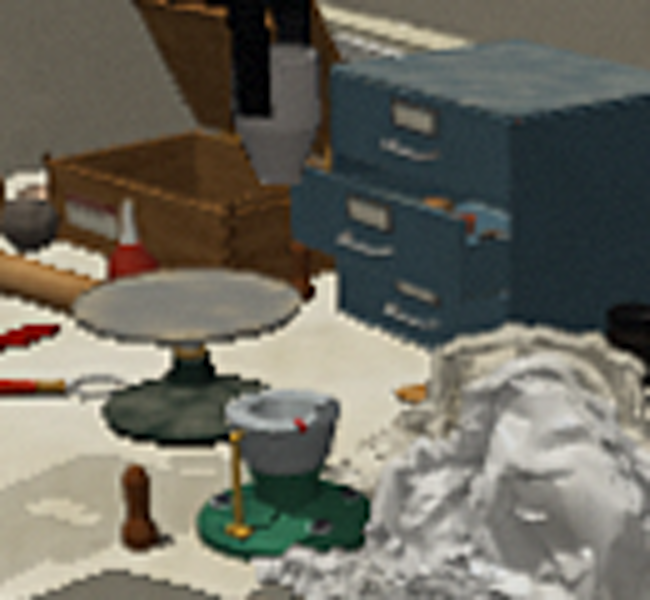

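Emit:
drive_tool(increments=[[[0.03, 0, 1], [0, 0, 0]], [[0.03, 0, 1], [0, 0, 0]], [[0.03, 0, 1], [0, 0, 0]], [[0.03, 0, 1], [0, 0, 0]], [[0.03, 0, 0.7], [0, 0, 0]]])

```text
t: 9.97
eef_pos: [512.9, 294.1, 162.5]
tcp_rot: [-3.14, -0.0, 2.195]
ft_force: [-0.2, 0.3, -4.0]
opening: 0.609
```

Emit:
drive_tool(increments=[[[0, 0, 0], [0, 0, 0]], [[0, 0, 0.2], [0, 0, 0]], [[0, 0, 0.2], [0, 0, 0]], [[0, 0, 0], [0, 0, 0]], [[0, 0, 0], [0, 0, 0]]])

```text
t: 10.38
eef_pos: [513.9, 294.7, 153.7]
tcp_rot: [3.14, 0.0, 2.196]
ft_force: [0.3, 0.5, -3.3]
opening: 0.605
```

```bash
python3 plan.py 514 293 140 2.2 10;  python3 - <<'E'
from ov import *
P=env.read_camera("scene")
for t in("mould_foot","jigger"):
    for r in env.tip_of(t,P)[:4]:print(t,r["score"],r["point"])
J=(514,293)
cv2.imwrite("pics/j3.png",overlay(P,(165,100,265,190),7,[(circ(J,41,94),(0,0,255)),(circ(J,24.7,94),(255,0,0))]))
E
```

```text
dist [  0.1  -1.7 -13.7] dyaw 0.004 rows needed 1 j [ 0.41  0.51  1.71  0.    0.92 -0.22] F [ 0.3  0.5 -3.3] t 10.3833
[[[-0.05, -0.03, 0.46], [0, 0, np.float64(-0.05)]]]
mould_foot 0.82 [527.1, -444.5, 4.0]
mould_foot 0.68 [634.6, -454.1, -0.8]
mould_foot 0.55 [514.8, 298.0, 103.8]
jigger 0.95 [513.8, 294.5, -4.2]
jigger 0.41 [413.8, 331.3, 2.9]
```

View pics/j3.png

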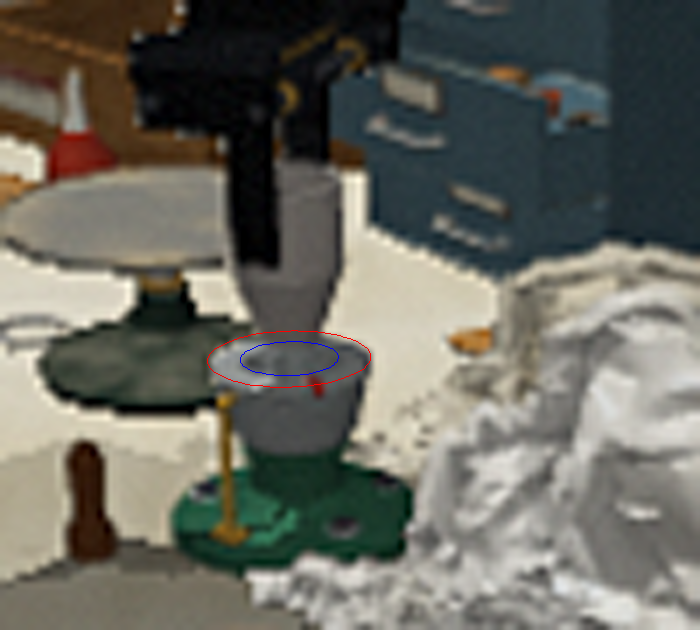

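Emit:
drive_tool(increments=[[[-0.03, -0.02, 0.2], [0, 0, 0]], [[0, 0, 0.2], [0, 0, 0]], [[0, 0, 0.2], [0, 0, 0]], [[0, 0, 0.1], [0, 0, 0]], [[0, 0, 0], [0, 0, 0]]])

```text
t: 10.95
eef_pos: [513.2, 293.4, 130.7]
tcp_rot: [-3.14, -0.0, 2.196]
ft_force: [0.2, 0.1, -4.5]
opening: 0.607
```

Emit:
drive_tool(increments=[[[0, 0, 0.05], [0, 0, 0]], [[0, 0, 0.05], [0, 0, 0]], [[0, 0, 0.05], [0, 0, 0]], [[0, 0, 0], [0, 0, 0]], [[0, 0, 0], [0, 0, 0]]])

```text
t: 11.37
eef_pos: [513.6, 293.6, 127.4]
tcp_rot: [3.141, -0.0, 2.196]
ft_force: [-0.1, -0.8, -3.4]
opening: 0.608
```

```bash
cat > st.py <<'E'
from h import *
np.set_printoptions(precision=2,suppress=True)
s=env.state();print(s["t"],s["eef_pos"],s["tcp_rot"],s["ft_force"],s["moment"],s["opening"])
E
python3 st.py
```

```text
11.3667 [513.62 293.59 127.39] [ 3.14 -0.    2.2 ] [-0.14 -0.75 -3.45] [-0.02 -0.01 -0.01] 0.6081985680911569
```

Emit:
drive_tool(increments=[[[0, 0, 0.05], [0, 0, 0]], [[0, 0, 0.05], [0, 0, 0]], [[0, 0, 0.03], [0, 0, 0]], [[0, 0, 0], [0, 0, 0]], [[0, 0, 0], [0, 0, 0]]])

```text
t: 11.78
eef_pos: [513.6, 293.6, 123.4]
tcp_rot: [-3.142, -0.0, 2.196]
ft_force: [0.0, 0.5, -3.6]
opening: 0.606
```

Emit:
drive_tool(increments=[[[0, 0, 0.04], [0, 0, 0]], [[0, 0, 0.04], [0, 0, 0]], [[0, 0, 0], [0, 0, 0]], [[0, 0, 0], [0, 0, 0]]])

```text
t: 12.12
eef_pos: [513.9, 293.9, 121.2]
tcp_rot: [3.141, -0.0, 2.196]
ft_force: [1.9, 2.8, -3.9]
opening: 0.61
```

Emit:
drive_tool(increments=[[[0, 0, 0.04], [0, 0, 0]], [[0, 0, 0.03], [0, 0, 0]], [[0, 0, 0], [0, 0, 0]], [[0, 0, 0], [0, 0, 0]]])

```text
t: 12.45
eef_pos: [514.2, 294.2, 119.3]
tcp_rot: [3.139, -0.0, 2.196]
ft_force: [3.1, 5.5, -2.5]
opening: 0.607
```

Emit:
drive_tool(increments=[[[0.02, 0.04, 0], [0, 0, 0]], [[0, 0, 0], [0, 0, 0]], [[0, 0, 0.03], [0, 0, 0]], [[0, 0, 0], [0, 0, 0]], [[0, 0, 0], [0, 0, 0]]])

```text
t: 12.87
eef_pos: [514.4, 294.9, 118.0]
tcp_rot: [3.141, -0.0, 2.196]
ft_force: [2.9, 3.4, -3.6]
opening: 0.607
```

Emit:
drive_tool(increments=[[[0, 0, 0.03], [0, 0, 0]], [[0, 0, 0], [0, 0, 0]], [[0, 0, 0], [0, 0, 0]], [[0, 0, 0], [0, 0, 0]]])

```text
t: 13.2
eef_pos: [514.5, 295.0, 117.2]
tcp_rot: [3.141, -0.0, 2.196]
ft_force: [3.1, 4.3, -2.7]
opening: 0.609
```

Emit:
drive_tool(increments=[[[0.02, 0.04, 0], [0, 0, 0]], [[0, 0, 0], [0, 0, 0]], [[0, 0, 0.03], [0, 0, 0]], [[0, 0, 0], [0, 0, 0]], [[0, 0, 0], [0, 0, 0]]])

```text
t: 13.62
eef_pos: [514.7, 295.8, 116.1]
tcp_rot: [-3.141, -0.0, 2.196]
ft_force: [1.0, 0.7, -3.9]
opening: 0.609
```

Emit:
drive_tool(increments=[[[0, 0, 0.03], [0, 0, 0]], [[0, 0, 0], [0, 0, 0]], [[0, 0, 0], [0, 0, 0]], [[0, 0, 0], [0, 0, 0]]])

```text
t: 13.95
eef_pos: [514.9, 296.0, 115.3]
tcp_rot: [3.141, -0.0, 2.196]
ft_force: [1.2, 1.8, -4.5]
opening: 0.607
```

Emit:
drive_tool(increments=[[[0.01, 0.02, 0.03], [0, 0, 0]], [[0, 0, 0.02], [0, 0, 0]], [[0, 0, 0], [0, 0, 0]], [[0, 0, 0], [0, 0, 0]], [[0, 0, 0], [0, 0, 0]]])

```text
t: 14.37
eef_pos: [515.2, 296.5, 113.8]
tcp_rot: [3.142, 0.0, 2.196]
ft_force: [1.1, 0.5, -3.6]
opening: 0.612
```

Emit:
drive_tool(increments=[[[0, 0, 0.03], [0, 0, 0]], [[0, 0, 0], [0, 0, 0]], [[0, 0, 0], [0, 0, 0]], [[0, 0, 0], [0, 0, 0]]])

```text
t: 14.7
eef_pos: [515.2, 296.6, 113.6]
tcp_rot: [3.141, 0.0, 2.196]
ft_force: [-0.7, -1.3, 5.8]
opening: 0.606
```

Emit:
drive_tool(increments=[[[0, 0, 0.01], [0, 0, 0]], [[0, 0, 0], [0, 0, 0]], [[0, 0, 0], [0, 0, 0]], [[0, 0, 0], [0, 0, 0]]])

```text
t: 15.03
eef_pos: [515.3, 296.5, 113.6]
tcp_rot: [3.141, 0.0, 2.196]
ft_force: [-1.4, -1.2, 8.3]
opening: 0.611
```

```bash
python3 st.py
```

```text
15.0333 [515.29 296.54 113.58] [3.14 0.   2.2 ] [-1.43 -1.15  8.29] [-0.39  0.35 -0.03] 0.6113658047433871
```

Emit:
drive_tool(increments=[[[0, 0, 0], [0, 0, 0]]])

```text
t: 15.12
eef_pos: [515.3, 296.5, 113.6]
tcp_rot: [3.141, 0.0, 2.196]
ft_force: [-1.1, -1.2, 9.0]
opening: 0.61
```

Emit:
drive_tool(increments=[[[0, -0.01, 0.005], [0, 0, 0]], [[0, 0, 0], [0, 0, 0.2]], [[0, 0, 0], [0, 0, 0.2]], [[0, 0, 0], [0, 0, 0.2]], [[0, 0, 0], [0, 0, 0]]])

```text
t: 15.53
eef_pos: [515.3, 296.5, 113.6]
tcp_rot: [3.14, 0.0, 2.147]
ft_force: [-0.5, -0.8, 8.3]
opening: 0.611
```

```bash
python3 st.py
```

```text
15.5333 [515.27 296.54 113.58] [3.14 0.   2.15] [-0.46 -0.78  8.29] [-0.22  0.25  0.01] 0.6107233639910142
```

Emit:
drive_tool(increments=[[[0, 0, 0.005], [0, 0, 0.25]], [[0, 0, 0], [0, 0, 0.25]], [[0, 0, 0], [0, 0, 0.25]], [[0, 0, 0], [0, 0, 0.25]], [[0, 0, 0], [0, 0, 0.25]]])

```text
t: 15.95
eef_pos: [515.4, 296.6, 113.5]
tcp_rot: [3.14, 0.0, 2.047]
ft_force: [-1.0, -0.6, 9.0]
opening: 0.608
```

```bash
python3 st.py; python3 - <<'E'
from ov import *
P=env.read_camera("scene");Q=env.read_camera("top")
A=cv2.resize(P["pixels"][125:185,180:240],None,fx=6,fy=6,interpolation=cv2.INTER_CUBIC)
B=cv2.resize(Q["pixels"][150:210,130:190],None,fx=6,fy=6,interpolation=cv2.INTER_CUBIC)
cv2.imwrite("pics/k1.png",np.hstack([A,B]))
E
```

```text
15.95 [515.38 296.6  113.55] [3.14 0.   2.05] [-0.96 -0.59  9.01] [-0.21  0.22  0.04] 0.6079980417748727
```

View pics/k1.png

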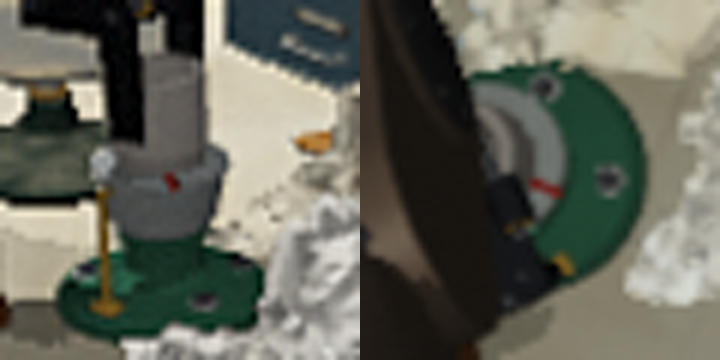

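Emit:
drive_tool(increments=[[[0, 0, 0.005], [0, 0, 0.3]], [[0, 0, 0], [0, 0, 0.3]], [[0, 0, 0], [0, 0, 0.3]], [[0, 0, 0], [0, 0, 0.3]], [[0, 0, 0], [0, 0, 0.3]]])

```text
t: 16.47
eef_pos: [515.5, 296.7, 113.6]
tcp_rot: [3.139, -0.0, 1.927]
ft_force: [-0.6, -0.4, 10.7]
opening: 0.602
```

Emit:
drive_tool(increments=[[[0, 0, 0], [0, 0, 0.3]], [[0, 0, 0], [0, 0, 0.3]], [[0, 0, 0], [0, 0, 0.3]], [[0, 0, 0], [0, 0, 0.3]], [[0, 0, 0], [0, 0, 0.3]]])

```text
t: 16.88
eef_pos: [515.7, 296.7, 113.6]
tcp_rot: [3.139, -0.001, 1.807]
ft_force: [0.3, -0.5, 10.1]
opening: 0.607
```

Emit:
drive_tool(increments=[[[0, 0, 0], [0, 0, 0.3]], [[0, 0, 0], [0, 0, 0.3]], [[0, 0, 0], [0, 0, 0.3]], [[0, 0, 0], [0, 0, 0.3]], [[0, 0, 0], [0, 0, 0.3]]])

```text
t: 17.3
eef_pos: [515.8, 296.8, 113.6]
tcp_rot: [3.139, -0.001, 1.687]
ft_force: [1.0, 0.6, 9.5]
opening: 0.608
```

Emit:
drive_tool(increments=[[[0, 0, 0], [0, 0, 0.3]], [[0, 0, 0], [0, 0, 0.3]], [[0, 0, 0], [0, 0, 0.3]], [[0, 0, 0], [0, 0, 0.3]], [[0, 0, 0], [0, 0, 0.3]]])

```text
t: 17.72
eef_pos: [516.0, 296.8, 113.6]
tcp_rot: [3.138, -0.001, 1.567]
ft_force: [1.3, 0.7, 9.9]
opening: 0.609
```

Emit:
drive_tool(increments=[[[0, 0, 0], [0, 0, 0.3]], [[0, 0, 0], [0, 0, 0.3]], [[0, 0, 0], [0, 0, 0.3]], [[0, 0, 0], [0, 0, 0.3]], [[0, 0, 0], [0, 0, 0.3]]])

```text
t: 18.13
eef_pos: [516.1, 296.8, 113.6]
tcp_rot: [3.138, -0.002, 1.447]
ft_force: [2.5, 0.4, 8.3]
opening: 0.605
```

```bash
python3 st.py; python3 - <<'E'
from ov import *
P=env.read_camera("scene");Q=env.read_camera("top")
A=cv2.resize(P["pixels"][125:185,180:240],None,fx=6,fy=6,interpolation=cv2.INTER_CUBIC)
B=cv2.resize(Q["pixels"][150:210,130:190],None,fx=6,fy=6,interpolation=cv2.INTER_CUBIC)
cv2.imwrite("pics/k2.png",np.hstack([A,B]))
E
```

```text
18.1333 [516.12 296.83 113.56] [ 3.14 -0.    1.45] [2.48 0.42 8.27] [-0.08 -0.39  0.07] 0.6046100694878992
```

View pics/k2.png

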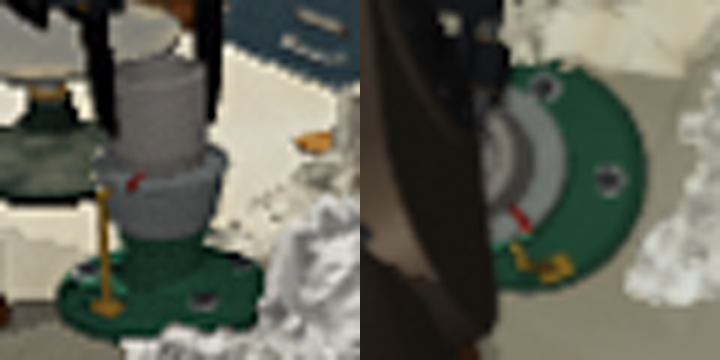

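Emit:
drive_tool(increments=[[[0, 0.01, 0.005], [0, 0, 0.3]], [[0, 0, 0], [0, 0, 0.3]], [[0, 0, 0], [0, 0, 0.3]], [[0, 0, 0], [0, 0, 0.3]], [[0, 0, 0], [0, 0, 0.3]]])

```text
t: 18.65
eef_pos: [516.3, 296.8, 113.6]
tcp_rot: [3.139, -0.002, 1.327]
ft_force: [1.0, 0.1, 11.1]
opening: 0.608
```

Emit:
drive_tool(increments=[[[0, 0, 0], [0, 0, 0.3]], [[0, 0, 0], [0, 0, 0.3]], [[0, 0, 0], [0, 0, 0.2]], [[0, 0, 0], [0, 0, 0]]])

```text
t: 18.98
eef_pos: [516.4, 296.8, 113.5]
tcp_rot: [3.139, -0.002, 1.263]
ft_force: [1.3, 0.1, 11.2]
opening: 0.608
```

```bash
python3 st.py; python3 - <<'E'
from ov import *
P=env.read_camera("scene");Q=env.read_camera("top")
A=cv2.resize(P["pixels"][140:180,185:225],None,fx=9,fy=9,interpolation=cv2.INTER_CUBIC)
B=cv2.resize(Q["pixels"][160:200,140:180],None,fx=9,fy=9,interpolation=cv2.INTER_CUBIC)
cv2.imwrite("pics/k3.png",np.hstack([A,B]))
E
```

```text
18.9833 [516.37 296.8  113.54] [ 3.14 -0.    1.26] [ 1.32  0.06 11.15] [-0.15 -0.19 -0.03] 0.6081073808943956
```

View pics/k3.png

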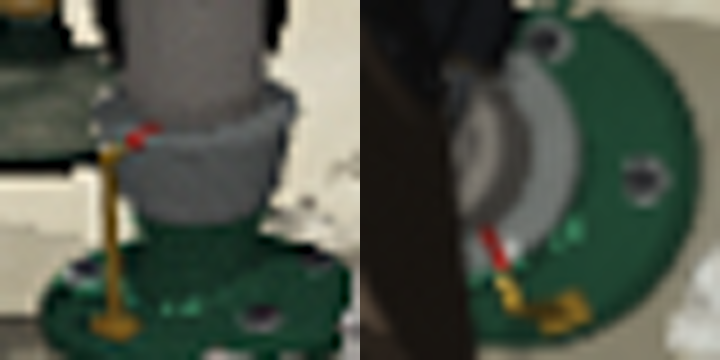

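```bash
python3 - <<'E'
from fit import *
for n in("top","scene"):
    P=env.read_camera(n); im=P["pixels"].astype(float); b,g,r=im[...,0],im[...,1],im[...,2]
    J=np.array([514.6,293.1]) if n=="top" else None
    z=93.7
    if J is None: J,_=fit(P,(513,291),[(41,z)],6)
    u,v=proj(P,[*J,z])[0]
    red=np.clip(r-g-30,0,None)*(g-b<25); yel=np.clip(np.minimum(r,g+20)-b-35,0,None)*(r-g<70)*(r>g-5)
    yy,xx=np.mgrid[:384,:512]; near=(abs(xx-u)<17)&(abs(yy-v)<22)
    w=red*near; ru,rv=(w*xx).sum()/w.sum(),(w*yy).sum()/w.sum()
    a=ray(P,ru,rv,z)[:2]-J
    print(n,"J",J.round(1),"px",u.round(1),v.round(1),"red",ru.round(2),rv.round(2),a.round(1),np.degrees(np.arctan2(a[1],a[0])).round(1))
    print("red px",[(x,y,int(w[y,x])) for y,x in zip(*np.nonzero(w>15))])
    print("yel",[(x,y,int(yel[y,x])) for y,x in zip(*np.nonzero((yel*near)>10))])
    for (y,x) in zip(*np.nonzero((yel*near)>10)):
        if n=="top":
            c=ray(P,x,y,88)[:2]-J; print(x,y,c.round(1),np.degrees(np.arctan2(c[1],c[0])).round(1),np.linalg.norm(c).round(1))
E
```

```text
top J [514.6 293.1] px 150.6 177.0 red 154.66 187.46 [-31.9 -13.7] -156.8
red px [(np.int64(154), np.int64(185), 18), (np.int64(154), np.int64(186), 56), (np.int64(154), np.int64(187), 31), (np.int64(155), np.int64(187), 38), (np.int64(155), np.int64(188), 86), (np.int64(155), np.int64(189), 69), (np.int64(156), np.int64(189), 22)]
yel [(np.int64(155), np.int64(159), 13), (np.int64(155), np.int64(191), 50), (np.int64(156), np.int64(191), 52), (np.int64(156), np.int64(192), 63), (np.int64(157), np.int64(192), 35), (np.int64(156), np.int64(193), 66), (np.int64(157), np.int64(193), 52), (np.int64(162), np.int64(193), 36), (np.int64(163), np.int64(193), 49), (np.int64(164), np.int64(193), 30), (np.int64(156), np.int64(194), 14), (np.int64(157), np.int64(194), 28), (np.int64(158), np.int64(194), 11), (np.int64(162), np.int64(194), 25), (np.int64(163), np.int64(194), 44), (np.int64(164), np.int64(194), 47), (np.int64(160), np.int64(195), 17), (np.int64(161), np.int64(195), 31), (np.int64(162), np.int64(195), 35), (np.int64(163), np.int64(195), 41), (np.int64(164), np.int64(195), 43), (np.i
[... 1491 characters left out ...]
int64(159), 15), (np.int64(196), np.int64(160), 11), (np.int64(197), np.int64(160), 27), (np.int64(197), np.int64(161), 30), (np.int64(196), np.int64(162), 11), (np.int64(197), np.int64(162), 37), (np.int64(197), np.int64(163), 35), (np.int64(196), np.int64(164), 11), (np.int64(197), np.int64(164), 39), (np.int64(196), np.int64(165), 12), (np.int64(197), np.int64(165), 36), (np.int64(196), np.int64(166), 13), (np.int64(197), np.int64(166), 34), (np.int64(197), np.int64(167), 38), (np.int64(197), np.int64(168), 36), (np.int64(197), np.int64(169), 34), (np.int64(197), np.int64(170), 31), (np.int64(197), np.int64(171), 33), (np.int64(197), np.int64(172), 34), (np.int64(197), np.int64(173), 30)]
```

```bash
python3 - <<'E'
from ov import *
P=env.read_camera("scene"); J=np.array([514.6,293.1])
f=lambda r,z,d:proj(P,[J[0]+r*np.cos(np.radians(d)),J[1]+r*np.sin(np.radians(d)),z])[0]
for pa in(-158,-160,-162):
  print(pa,"tip-centre",f(45,88,pa)-f(0,93.7,0))
  for rem in(0,2,4,6): print(rem,(f(45,88,pa)-f(34.7,93.7,pa+rem)).round(2), (f(41,93.7,pa+rem)-f(25,93.7,pa+rem)).round(2))
E
```

```text
-158 tip-centre [-7.82048044  5.35127027]
0 [-1.76  2.43] [-2.84  1.37]
2 [-2.04  2.37] [-2.71  1.4 ]
4 [-2.33  2.31] [-2.58  1.43]
6 [-2.63  2.25] [-2.44  1.45]
-160 tip-centre [-8.17600555  5.26189743]
0 [-1.84  2.41] [-2.97  1.34]
2 [-2.12  2.34] [-2.84  1.37]
4 [-2.4   2.28] [-2.71  1.4 ]
6 [-2.69  2.22] [-2.58  1.43]
-162 tip-centre [-8.52087944  5.16795048]
0 [-1.92  2.39] [-3.09  1.3 ]
2 [-2.19  2.32] [-2.97  1.34]
4 [-2.46  2.25] [-2.84  1.37]
6 [-2.74  2.19] [-2.71  1.4 ]
```

Emit:
drive_tool(increments=[[[0, 0, 0], [0, 0, 0.25]], [[0, 0, 0], [0, 0, 0.25]], [[0, 0, 0], [0, 0, 0.15]], [[0, 0, 0], [0, 0, 0]], [[0, 0, 0], [0, 0, 0]]])

```text
t: 19.65
eef_pos: [516.5, 296.8, 113.6]
tcp_rot: [3.139, -0.003, 1.212]
ft_force: [1.3, 0.3, 10.4]
opening: 0.609
```

```bash
cat > mk.py <<'E'
from ov import *
import sys
np.set_printoptions(precision=2,suppress=True)
s=env.state();print(s["t"],s["eef_pos"],s["tcp_rot"],s["ft_force"],s["moment"])
Ps={}
for n in("top","scene"):
  a=[];ty=[]
  for k in range(1):
    P=env.read_camera(n); im=P["pixels"].astype(float); b,g,r=im[...,0],im[...,1],im[...,2]
    u,v=proj(P,[514.6,293.1,93.7])[0]
    yy,xx=np.mgrid[:384,:512]; near=(abs(xx-u)<17)&(abs(yy-v)<15.5)
    w=np.clip(r-g-30,0,None)*(g-b<25)*near
    ru,rv=(w*xx).sum()/w.sum(),(w*yy).sum()/w.sum()
    J=np.array([514.6,293.1]); d=ray(P,ru,rv,93.7)[:2]-J
    print(n,"red",round(ru,2),round(rv,2),d,np.degrees(np.arctan2(d[1],d[0])),np.linalg.norm(d))
  Ps[n]=P
A=cv2.resize(Ps["scene"]["pixels"][140:180,185:225],None,fx=9,fy=9,interpolation=cv2.INTER_CUBIC)
B=cv2.resize(Ps["top"]["pixels"][160:200,140:180],None,fx=9,fy=9,interpolation=cv2.INTER_CUBIC)
cv2.imwrite("pics/"+sys.argv[1],np.hstack([A,B]))
E
python3 mk.py k4.png
```

```text
19.65 [516.46 296.79 113.58] [ 3.14 -0.    1.21] [ 1.3   0.3  10.37] [-0.2  -0.33 -0.03]
top red 154.14 187.69 [-32.64 -12.14] -159.60370828971634 34.825030261108274
scene red 199.38 154.69 [-38.83 -20.72] -151.9203520908985 44.00930352483783
```

View pics/k4.png

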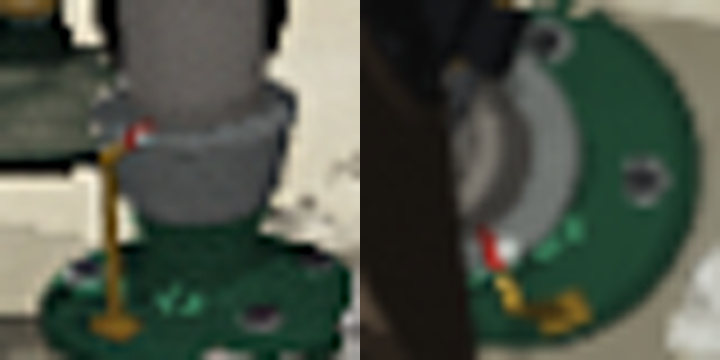

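```bash
python3 - <<'E'
from fit import *
P=env.read_camera("top"); S=env.read_camera("scene")
def yel(P):
    im=P["pixels"].astype(float); b,g,r=im[...,0],im[...,1],im[...,2]
    return np.clip(np.minimum(r,g+20)-b-30,0,None)*(r-g<75)*(r>g-5)
Y=yel(P)
print(Y[188:200,153:168].astype(int))
yy,xx=np.mgrid[:384,:512]
for J in((514.6,293.1),(512.6,293.0)):
  J=np.array(J)
  m=(xx>=160)&(xx<=166)&(yy>=192)&(yy<=198); w=Y*m; u,v=(w*xx).sum()/w.sum(),(w*yy).sum()/w.sum()
  d=ray(P,u,v,18)[:2]-J; print("top foot",u,v,d,np.degrees(np.arctan2(d[1],d[0])),np.hypot(*d))
YS=yel(S); print(YS[153:180,192:202].astype(int))
m=(xx>=193)&(xx<=201)&(yy>=174)&(yy<=178); w=YS*m; u,v=(w*xx).sum()/w.sum(),(w*yy).sum()/w.sum()
d=ray(S,u,v,18)[:2]; print("scene foot abs",u,v,d)
print("base fit scene", fit(S,(512,288),[(66,16)],8))
E
```

```text
[[ 0  0  0  0  0  0  0  0  0  0  0  0  0  0  0]
 [ 0  0  0  0  0  0  0  0  0  0  0  0  0  0  0]
 [ 0  0 16  5  0  0  0  0  0  0  0  0  0  0  0]
 [ 0  0 54 57  0  0  0  0  0  0  0  0  0  0  0]
 [ 0  0  0 68 40  0  0  0  0  0 13  0  0  0  0]
 [ 0  0  0 71 56  0  0  0  4 41 54 35  0  0  0]
 [ 0  0  0 20 33 15  9 13 14 31 49 53  7  0  0]
 [ 0  0  0  0  0  0  0 22 36 40 46 47  9  0  0]
 [ 0  0  0  0  0  0  0 27 48 43  9  0  0  0  0]
 [ 0  0  0  0  0  0  0  0  0  0  0  0  0  0  0]
 [ 0  0  0  0  0  0  0  0  0  0  0  0  0  0  0]
 [ 0  0  0  0  0  0  0  0  0  0  0  0  0  0  0]]
top foot 162.41029641185648 194.45865834633386 [-51.53198035 -20.49140816] -158.31503032750697 55.45667504936833
top foot 162.41029641185648 194.45865834633386 [-49.53198035 -20.39140816] -157.6239331925114 53.56516222770409
[[ 0  0  0  0  0  0  0  0  0  0]
 [ 0  0  0  0  0  0  0  0  0  0]
 [ 0  0  0  0  0  0  0  0  0  0]
 [ 0  0  0  0  0 30 27  0  0  0]
 [ 0  0  0  0 51 45  0  0  0  0]
 [ 0  0  0  0 25 14  0  0  0  0]
 [ 0  5  3  0 20 20  0  0  0  0]
 [ 3  2  1  0 15 32  0  0  0  0]
 [ 2  2  1  0 16 37  0  0  0  0]
 [ 3  3  3  0 15 41  1  0  0  0]
 [ 3  1  0  0 16 41  4  0  0  0]
 [ 3  1  2  0 18 43  5  0  0  0]
 [ 2  3  3  0 16 42  8  0  0  0]
 [ 0  1  2  1 17 45  6  0  0  0]
 [ 3  2  0  0  7 44  0  0  0  0]
 [ 1  0  0  0  0 39  0  0  0  0]
 [ 0  0  0  0  0 40  3  0  0  0]
 [ 0  0  0  0  0 36  0  0  0  0]
 [ 0  0  0  0  0 37  0  0  0  0]
 [ 0  0  0  0  0 39  0  0  0  0]
 [ 0  0  0  0  0 35  4  0  0  0]
 [ 0  0  0  0  0 35 14  0  0  0]
 [ 0  0  0 10 32 43 38 23  0  0]
 [ 0  0  0 22 38 49 54 46  4  0]
 [ 0  0  0  0  0 23 34  0  0  0]
 [ 0  0  0  0  0  0  0  0  0  0]
 [ 0  0  0  0  0  0  0  0  0  0]]
scene foot abs 197.33548387096775 175.5978494623656 [463.53276622 272.80427217]
base fit scene (array([508.22993558, 279.89317143]), np.float64(35.41600429601998))
```

Emit:
drive_tool(increments=[[[0, 0, 0], [0, 0, 0]], [[0, 0, 0], [0, 0, 0]], [[0, 0, 0], [0, 0, 0]], [[0, 0, 0], [0, 0, 0]], [[0, 0, 0], [0, 0, 0]]], jaw=1)

```text
t: 20.27
eef_pos: [515.0, 296.3, 111.8]
tcp_rot: [-3.141, 0.0, 1.212]
ft_force: [0.1, 1.0, 0.6]
opening: 0.905
```

Emit:
drive_tool(increments=[[[0, 0, 0], [0, 0, 0]], [[0, 0, 0], [0, 0, 0]], [[0, 0, 0], [0, 0, 0]], [[0, 0, 0], [0, 0, 0]], [[0, 0, 0], [0, 0, 0]]])

```text
t: 20.68
eef_pos: [515.2, 296.3, 112.0]
tcp_rot: [-3.142, -0.0, 1.212]
ft_force: [0.2, 0.6, 0.2]
opening: 1.002
```

Emit:
drive_tool(increments=[[[0, 0, -0.1], [0, 0, 0]], [[0, 0, -0.3], [0, 0, 0]], [[0, 0, -0.6], [0, 0, 0]], [[0, 0, -0.9], [0, 0, 0]], [[0, 0, -1], [0, 0, 0]]])

```text
t: 21.1
eef_pos: [514.8, 296.1, 200.0]
tcp_rot: [-3.14, 0.001, 1.212]
ft_force: [0.8, -1.3, 0.1]
opening: 0.998
```

Emit:
drive_tool(increments=[[[0, 0, -1], [0, 0, 0]], [[0, 0, -1], [0, 0, 0]], [[0, 0, -1], [0, 0, 0]], [[0, 0, -0.5], [0, 0, 0]], [[0, 0, 0], [0, 0, 0]]])

```text
t: 21.52
eef_pos: [515.9, 296.7, 308.8]
tcp_rot: [3.137, -0.005, 1.212]
ft_force: [0.6, 0.0, 0.3]
opening: 0.999
```

```bash
python3 mk.py k5.png
```

```text
21.5167 [515.95 296.71 308.8 ] [ 3.14 -0.    1.21] [0.59 0.03 0.31] [-0.08  0.11  0.02]
top red 153.9 187.12 [-30.9  -11.31] -159.8960693912198 32.90411812908928
scene red 199.79 154.24 [-35.46 -17.74] -153.41502238427623 39.64690944374468
```

View pics/k5.png

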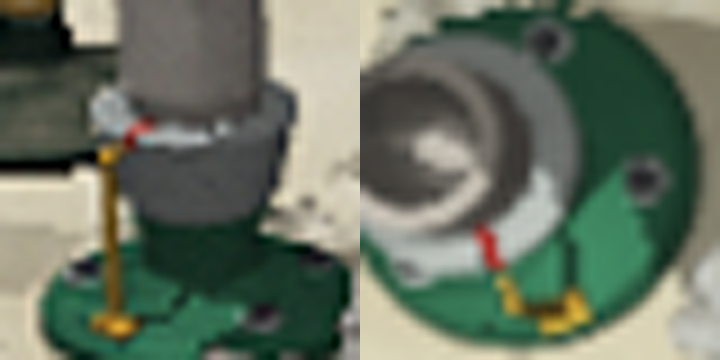

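```bash
python3 - <<'E'
from ov import *
P=env.read_camera("scene");Q=env.read_camera("top")
J=(514.6,293.1)
A=overlay(P,(165,100,265,190),5,[])
B=overlay(Q,(130,155,200,225),6,[(circ(J,41,93.7),(0,0,255)),(circ(J,29,66.7+84),(255,0,0))])
h=max(len(A),len(B));A=cv2.resize(A,None,fx=.75,fy=.75);A=cv2.copyMakeBorder(A,0,h-len(A),0,0,0)
cv2.imwrite("pics/f1.png",np.hstack([A,B]))
for t in("mould_collar","dish","glaze_jar","stamp","tape_roll"):
  for r in env.tip_of(t,Q)[:3]: print(t,r["score"],np.round(r["point"],1))
E
```

```text
Traceback (most recent call last):
ValueError: all the input array dimensions except for the concatenation axis must match exactly, but along dimension 0, the array at index 0 has size 450 and the array at index 1 has size 420
```

```bash
python3 - <<'E'
from ov import *
P=env.read_camera("scene");Q=env.read_camera("top")
J=(514.6,293.1)
A=overlay(P,(165,110,240,185),5,[])
B=overlay(Q,(130,155,205,230),5,[(circ(J,41,93.7),(0,0,255)),(circ(J,29,66.7+84),(255,0,0))])
cv2.imwrite("pics/f1.png",np.hstack([A,B]))
for t in("mould_collar","dish","glaze_jar","stamp","tape_roll"):
  for r in env.tip_of(t,Q)[:3]: print(t,r["score"],np.round(r["point"],1))
E
```

```text
mould_collar 0.96 [ 634.2 -450.7   80. ]
mould_collar 0.93 [ 526.2 -444.8   77.1]
mould_collar 0.58 [518.  295.8 126.6]
dish 0.55 [389.9 134.4   2.7]
glaze_jar 0.58 [ 6.118e+02 -3.103e+02 -2.000e-01]
stamp 0.45 [417.2 333.2   1.5]
tape_roll 0.56 [ 427.9 -130.1    3.3]
```

View pics/f1.png

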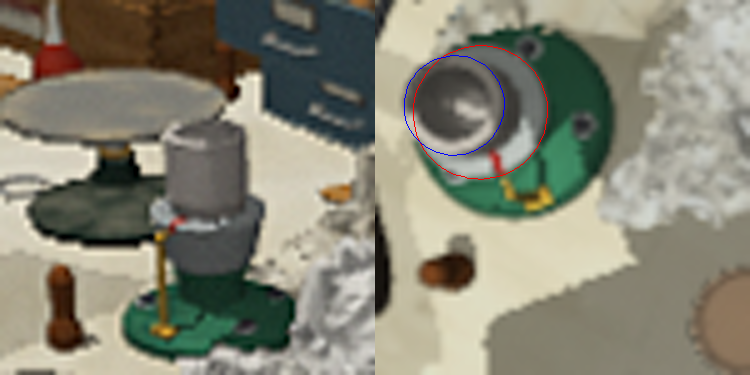

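```bash
python3 -c "
from cell import env
print(env.job_done(), env.state()['t'])"
```

```text
the job is handed in; nothing more can be done
the job is handed in; nothing more can be done
```

The mould is nested in the cup head, the red mark is at the brass pointer as far as the cameras can tell, and the job is handed in. The last move ended at 21.5 s.

- **Pick and carry:** I took the smallest of the three look-alike moulds by its collar and carried it over the film heap. The grip was about 5 mm higher on the collar than the 62 mm point.
- **Seating:** The mould touched the cone off-centre at first, so I eased it sideways by feel. It stopped firmly with its foot about 67 mm up, so the rim is about 94 mm above the table.
- **Pressing and turning:** I kept it pressed down and turned it about 0.98 rad clockwise, with side force at most 2.5 N. The wrist read 8 to 11 N, which is about 12 to 15 N on the head once the mould's weight is added. I then opened the fingers and lifted straight up.

**Last checks:**
- **Mark position:** In the top view the mark is at about -160°. Three estimates put the pointer between -158° and -160°, so they agree only to about 1.5°.
- **Scene camera:** It is offset by about 2 pixels from the top camera, so I compared the mark with the pointer within its own picture. I first misread the pointer's post as its tip, which suggested more turning was needed. Measured to the real tip, it agreed.
- **Mould:** It stands upright and matches the expected outline of a fully seated mould.
- **Dish, jar, stamp and tape roll:** All four are within about 5 mm of where they were first measured, which is about the accuracy of the reading.

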